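# Lay the bench tools in the tray by length

## Robot

A 6-joint arm with a two-finger parallel gripper is mounted at the origin on a cart in front of the work surface, level with it; the furniture and walls round the work are solid. World frame = base frame: x ahead of the robot, y to its left, z up, the work surface at z = 0. Lengths are in m, angles in rad, forces in N, time in s.
With the tool pointing down it reaches from about 0.425 to 0.95 m from the base axis. Payload 3.5 kg.
Tool frame: the origin (TCP) lies between the finger pads, 19 mm behind the fingertips; this is the grasp point; z points along the fingers, y is the line along which they close (so a half turn about z gives the same grasp; the last joint's range is limited). The gripper opens to 85 mm and grips with 20 to 120 N. Pads are 22 mm wide; open, the fingers measure 114 mm over their backs; the gripper's body (76 mm by 85 mm) begins 54 mm behind the grasp point. The pads swing forward as they close: fully open they stand 13 mm farther back than shut.
Start: joints at [1.125, 0.286, 1.577, -0, 1.279, -0.15], TCP at [0.197, 0.646, 0.25] pointing down, gripper open.
Joint ranges: [-2.77, 2.77], [-0.9, 2.22], [0.21, 2.48], [-1.53, 4.67], [0.24, 2.81], [-2.84, 2.84]. Speed limits (rad/s): [2.79, 2.79, 3.14, 3.14, 3.14, 3.14].

## Interface

Orientations are given as a unit quaternion [x, y, z, w].
In Python, from plant import readout, cams, sign_off gives the robot as it stands. The module is installed in compiled form; this text tells all that it offers.
- The arm moves only by the tool step_arm, never from a script. Its argument "increments" is a list of rows, each a list of 2 entries, a list of its own where there are three numbers: the shift along the world's x, y, z in mm, then the turn, a rotation vector about the world's x, y, z in rad. In form: [[[x, y, z], [rx, ry, rz]], ...]. A call has 1 to 8 rows; each row shifts and turns the commanded pose from where the row before left it; what a row does not reach is not made up. A row lasts 1/12 s, in which the tool goes at most 41.7 mm and 7.16 degrees, less where a joint would pass 70% of its speed; a pose out of reach is approached as far as the arm can. A call is refused whole if a number of a shift passes 41.7 or a number of a turn 0.125, either way. A call with a gripper value outside its range is refused whole. "fingers" is the opening, from -1 (shut) to 1 (fully open), set as the call begins (left out, the last holds). The fingers move at their own pace and stop on an object; "grip_force" is the grip in N (left out, the last holds). Time passes only in rows, so rows that do not move let the fingers close. It gives the time, the measured TCP pose, the force, the opening and the grip force at its end, in the units of the state.
- readout.get_state(): the state, without advancing time (a new reading comes with each control period).
- cams.read_camera(name): name is "scene" or "top" or "wrist"; returns the picture (400x640x3 uint8, red, green, blue); there is no depth.
- cams.get_calibration(name): a dict with "fx", "fy", "cx", "cy" (pixels), "distortion" ([k1, k2, p1, p2, k3] as OpenCV has them; the pictures are not rectified), "eye" and "rotation" of the camera in the world; the wrist camera has in their place "T_tool_cam" (4x4, takes a point from camera to tool coordinates, whose origin is the TCP and whose axes are the flange's). Camera axes: x right, y up, looking along -z (the intrinsics and any distortion apply to the point x, -y, -z); pixel columns grow to the right and rows downward; lengths in m; the calibration is good to about 2 mm. A picture is of the moment at which its call begins: read the wrist's pose just before it. get_calibration takes no time and is no camera call.
- sign_off(): hands the job in; it is judged then, once.
The state is a dict: "time": time; "qpos": joint angles; "dq": joint speeds; "joint_efforts": joint torques, N m; "eef_pos": TCP position; "tcp_rot": TCP orientation; "contact_force": force on the tool from outside, world axes, zero at the start; "wrist_torque": the same for the moment, N m; "opening": opening from 0.0 (shut) to 1.0 (fully open); "finger_force": force on a finger pad.
Only numpy, scipy, OpenCV 4.12 (cv2) and the standard library are available. Lean on these libraries where they do the work, as an engineer would, in place of code of your own. Each camera call takes 0.05 s, during which the arm holds its last target. There are 200 camera calls.

## Task

Put the three screwdrivers and the desoldering pump away in the grey tool tray, one in each bay, in order of length: the shortest in the bay beside the dish of screws, then longer and longer, so that the longest ends up beside the solder reel. Each tool lies flat on the floor of its bay, lengthwise, with its tip pointing away from the robot, and is let go. Leave the dish and the reel standing where they are.

Things in the scene. Friction and masses are not known exactly. Their poses are not given: they have to be found in the camera images.
- screwdriver_mini: The shortest tool: small screwdriver with a thin red handle. Lies on the desk, 108 mm long, 12 wide, 12 high. Origin: middle of its length, on the underside; +y points to the handle end, -y to the blade tip, z up. The handle, 12 mm thick, runs from y = -6 to +54 mm; the rest is thin blade. 20 g; hold it by the handle.
- screwdriver_orange: The second shortest: screwdriver with an orange handle. Lies on the desk, 133 mm long, 22 wide, 21 high. Origin: middle of its length, on the underside; +y points to the handle end, -y to the blade tip, z up. The handle, 22 mm thick, runs from y = -8 to +66 mm; the rest is thin blade. 60 g; hold it by the handle.
- screwdriver_navy: The second longest: screwdriver with a navy blue handle. Lies on the desk, 158 mm long, 24 wide, 23 high. Origin: middle of its length, on the underside; +y points to the handle end, -y to the blade tip, z up. The handle, 24 mm thick, runs from y = -6 to +79 mm; the rest is thin blade. 60 g; hold it by the handle.
- desolder_pump: The longest tool: desoldering pump (solder sucker), a straight teal and black barrel with a plunger at one end and a tapered nozzle at the other. Lies on the desk, 174 mm long, 19 wide, 23 (barrel 19) high. Origin: middle of its length, on the underside; +y points to the plunger end, -y to the nozzle tip, z up. 60 g; hold it by the barrel near the middle.
- tool_tray: Fixed grey tray, 200 (x) x 260 mm (y) plus a round stand at each end. Origin: middle of its rear (far) edge, underside; x away from robot, y left along the row, z up. Bays along x, centred at y = 96, 32, -32, -96, 40 wide, ends open, floor at z = 5. Ridges 19 high only at x = -8..-64 and -136..-192: at x = -100 a trough for fingers crosses all bays. Tool origins go to x = -110..-65.
- screw_dish: Small round steel dish with screws in it, 67 mm across, 14 mm high, on the tray's round stand at one end of the row of bays (left or right). Origin: centre of its underside. It marks the end for the shortest tool.
- solder_reel: Reel of solder with red flanges standing upright, 60 mm across, 52 mm high, on the stand at the tray's other end. Origin: centre of its underside. It marks the end for the longest tool.

How it is judged:
By the outcome, as a careful person would: the job done as asked, in the order asked, and still so for the second after the job is handed in, with the robot touching nothing.
It also fails if it takes over 104 s, if anything falls off the work surface, if the arm or the gripper's body presses on something with over 40 N, if the wrist force passes 120 N, or if a joint passes its speed limit or range.

## Working session

There is one attempt and no reset: what is moved stays moved. The work goes in short steps, Python scripts to look and compute and a tool call to move; the robot and the scene stay as the last step left them, time stands still between calls to the robot, and variables do not carry over. Pictures are saved under pics/ and viewed, at most 14 in all, crops included, and the job is handed in when it is done.

Besides the shell and the picture viewer there is one more tool, called after ">>>" as a command line: name --argument value ..., lists and objects as JSON in quotes. step_arm: Moves the arm, as the interface text tells. Its arguments: {"type":"object","properties":{"increments":{"type":"array","items":{"type":"array"}},"fingers":{"type":"number"},"grip_force":{"type":"number"}},"required":["increments"]}

```bash
mkdir -p pics; python3 - <<'E'
from plant import readout, cams
import cv2,numpy as np
s=readout.get_state();print({k:np.round(v,3).tolist() for k,v in s.items()})
for n in("top","scene"):
    im=cams.read_camera(n);cv2.imwrite(f"pics/{n}0.png",im[:,:,::-1]);c=cams.get_calibration(n);print(n,{k:np.round(v,4).tolist() for k,v in c.items()})
print(cams.get_calibration("wrist"))
E
```

```text
{'time': 0.0, 'qpos': [1.125, 0.287, 1.578, -0.0, 1.279, -0.15], 'dq': [-0.001, -0.0, 0.0, -0.0, -0.001, 0.001], 'joint_efforts': [-0.001, -40.599, -29.262, -0.0, 0.006, -0.0], 'eef_pos': [0.196, 0.645, 0.249], 'tcp_rot': [0.147, 0.989, -0.001, -0.0], 'contact_force': [0.148, 1.237, 0.18], 'wrist_torque': [-0.013, 0.002, -0.015], 'finger_force': 0.0, 'opening': 1.0}
top {'fx': 484.9307, 'fy': 484.9307, 'cx': 317.8011, 'cy': 199.5338, 'distortion': [-0.0647, 0.0, 0.0, 0.0, 0.0], 'eye': [0.4439, -0.0035, 1.2695], 'rotation': [-0.0093, 0.025, 0.7123, -0.7014]}
scene {'fx': 470.3772, 'fy': 470.3772, 'cx': 314.7338, 'cy': 205.9091, 'distortion': [-0.0518, 0.0, 0.0, 0.0, 0.0], 'eye': [-0.0637, -0.9466, 0.8969], 'rotation': [0.4168, -0.1113, -0.2446, 0.8684]}
{'fx': 337.1938371841983, 'fy': 337.1938371841983, 'cx': 321.1371326509349, 'cy': 193.28927862550287, 'distortion': array([0.0211908, 0.       , 0.       , 0.       , 0.       ]), 'T_tool_cam': array([[-9.14444765e-04,  9.54353241e-01,  2.98678850e-01,
         7.65988951e-02],
       [ 9.99999514e-01,  7.62327319e-04,  6.25805182e-04,
        -5.73701419e-04],
       [ 3.69548157e-04,  2.98679277e-01, -9.54353474e-01,
        -1.24153579e-01],
       [ 0.00000000e+00,  0.00000000e+00,  0.00000000e+00,
         1.00000000e+00]])}
```

View pics/top0.png

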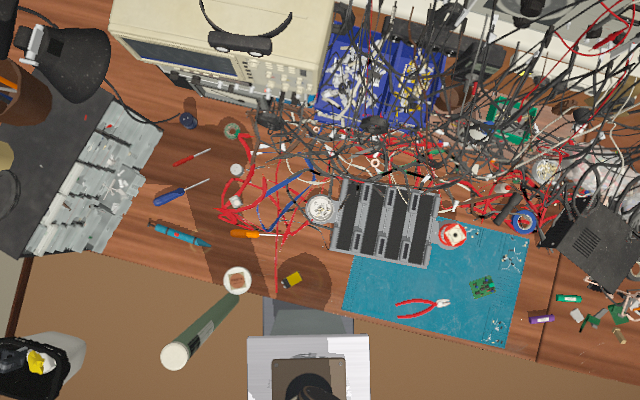

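View pics/scene0.png

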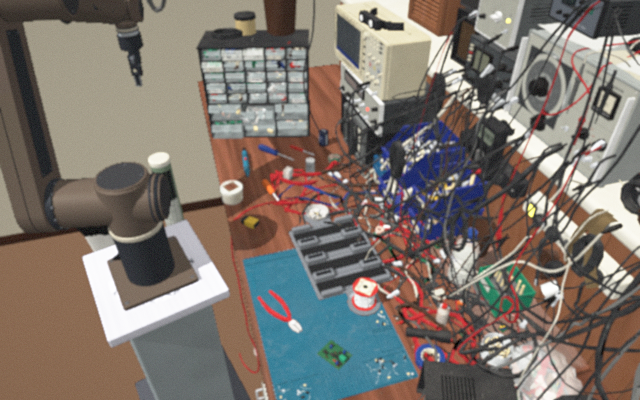

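The top view shows the tools on the left: mini (190,157), navy (182,193), pump (180,234), orange (252,234). The dish is at (320,208), left of the tray, and the reel at (453,234), on its right. The scene view agrees. I'll write helpers, check the projection and measure.

```bash
cat > h.py <<'E'
import numpy as np, cv2
from scipy.spatial.transform import Rotation as R
from plant import readout, cams
F=np.diag([1.,-1,-1])
def pose(n,s=None):
    c=cams.get_calibration(n)
    if n=="wrist":
        s=s or readout.get_state(); T=np.eye(4);T[:3,:3]=R.from_quat(s["tcp_rot"]).as_matrix();T[:3,3]=s["eef_pos"]
        T=T@c["T_tool_cam"]; Rm,e=T[:3,:3],T[:3,3]
    else:
        r=np.array(c["rotation"]); Rm=R.from_quat(r).as_matrix() if r.size==4 else r.reshape(3,3); e=np.array(c["eye"])
    K=np.array([[c["fx"],0,c["cx"]],[0,c["fy"],c["cy"]],[0,0,1]])
    return K,np.array(c["distortion"]),Rm@F,e
def proj(P,p):
    K,d,Rm,e=P; return cv2.projectPoints((np.atleast_2d(p)-e)@Rm,np.zeros(3),np.zeros(3),K,d)[0][:,0]
def ray(P,uv):
    K,d,Rm,e=P; q=cv2.undistortPoints(np.asarray(uv,float).reshape(-1,1,2),K,d)[:,0]
    return np.c_[q,np.ones(len(q))]@Rm.T
def plane(P,uv,z):
    r=ray(P,uv); e=P[3]; return e+r*((z-e[2])/r[:,2])[:,None]
def tri(P1,u1,P2,u2):
    a=ray(P1,[u1])[0];b=ray(P2,[u2])[0]
    t=np.linalg.lstsq(np.c_[a,-b],P2[3]-P1[3],rcond=None)[0]
    p,q=P1[3]+a*t[0],P2[3]+b*t[1]; return (p+q)/2,np.linalg.norm(p-q)
E
python3 - <<'E'
from h import *
t,s=pose("top"),pose("scene")
np.set_printoptions(precision=3,suppress=True)
for p in ([0,0,0],[.196,.645,.249],[.4,.3,0]): print(p,proj(t,p),proj(s,p))
print("tray",plane(t,[[343,180],[440,193],[331,247],[427,267]],.02))
print("dish,reel",plane(t,[[320,208],[453,234]],.03),tri(t,(320,208),s,(316,212)),tri(t,(453,234),s,(364,292)))
print("tools",plane(t,[[190,157],[182,193],[180,234],[252,234]],.01))
print("tube",plane(t,[[237,280]],0.06),tri(t,(175,355),s,(160,160)))
im=cv2.imread("pics/top0.png")
cv2.imwrite("pics/crop.png",cv2.resize(im[125:285,130:290],None,fx=3.7,fy=3.7,interpolation=cv2.INTER_CUBIC))
E
```

```text
[0, 0, 0] [[308.518 393.994]] [[151.998 271.799]]
[0.196, 0.645, 0.249] [[  3.61  344.194]] [[139.165  78.911]]
[0.4, 0.3, 0] [[191.136 241.747]] [[243.781 170.204]]
tray [[ 0.554 -0.098  0.02 ]
 [ 0.517 -0.351  0.02 ]
 [ 0.382 -0.064  0.02 ]
 [ 0.325 -0.312  0.02 ]]
dish,reel [[ 0.482 -0.037  0.03 ]
 [ 0.41  -0.379  0.03 ]] (array([ 0.481, -0.037,  0.018]), np.float64(0.002161268034564428)) (array([ 0.409, -0.375,  0.043]), np.float64(0.0023122938518553237))
tools [[0.621 0.3   0.01 ]
 [0.527 0.321 0.01 ]
 [0.421 0.326 0.01 ]
 [0.418 0.14  0.01 ]]
tube [[0.306 0.173 0.06 ]] (array([0.141, 0.31 , 0.127]), np.float64(0.0022933170861129293))
```

View pics/crop.png

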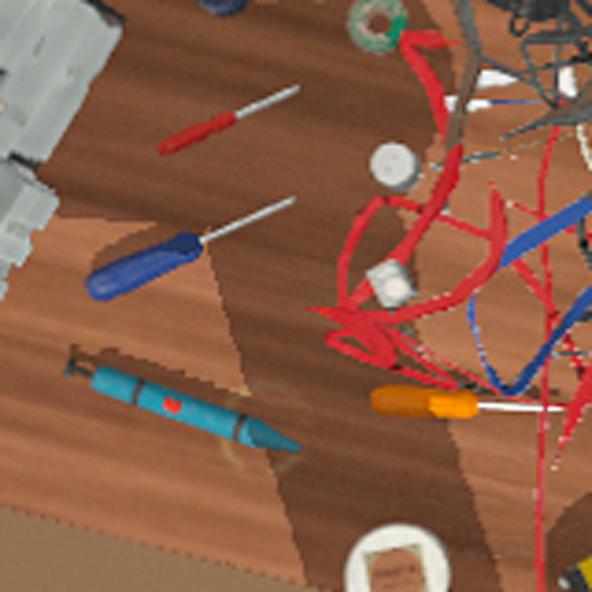

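The crop shows all four tools with their tips to the right: mini's handle (160,150)-(235,120), navy's (90,285)-(200,245), pump from plunger (70,360) to nozzle (300,448), orange's handle (372,402)-(478,402). I'll measure the handles with masks and refine the tray.

```bash
cat > m.py <<'E'
from h import *
np.set_printoptions(precision=4,suppress=True)
def rng(hsv,lo,hi): return cv2.inRange(hsv,np.array(lo),np.array(hi))
def axis(P,mask,z):
    n,l,st,_=cv2.connectedComponentsWithStats(mask); k=1+np.argmax(st[1:,4])
    v,u=np.nonzero(l==k); p=plane(P,np.c_[u,v],z)[:,:2]; c=p.mean(0)
    d=np.linalg.svd(p-c,full_matrices=False)[2][0]; d=d*(np.sign(d[1]) or 1)
    a=(p-c)@d; w=(p-c)@[-d[1],d[0]]; lo,hi=np.percentile(a,[.5,99.5])
    return len(u),c+d*(lo+hi)/2,hi-lo,np.ptp(w),np.degrees(np.arctan2(d[1],d[0])),c+d*lo,c+d*hi
HS={"mini":((0,150,90),(6,255,255),.007),"orange":((10,180,140),(20,255,255),.012),"navy":((108,130,60),(125,255,255),.013),"pump":((88,110,70),(104,255,255),.012)}
E
python3 - <<'E'
from m import *
im=cv2.imread("pics/top0.png");t,s=pose("top"),pose("scene");h=cv2.cvtColor(im,cv2.COLOR_BGR2HSV)
box={"mini":(160,140,200,172),"orange":(225,222,268,246),"navy":(148,180,190,212),"pump":(145,215,216,252)}
for n,b in box.items():
    m=np.zeros(h.shape[:2],np.uint8);x0,y0,x1,y1=b;lo,hi,z=HS[n]
    m[y0:y1,x0:x1]=rng(h,lo,hi)[y0:y1,x0:x1]
    if n=="pump": m=cv2.morphologyEx(m,cv2.MORPH_CLOSE,np.ones((5,5)))
    print(n,*axis(t,m,z))
print("cabinet foot",plane(s,[[213,135],[308,135]],0))
cv2.imwrite("pics/tray.png",cv2.resize(im[165:285,290:480],None,fx=4.2,fy=4.2,interpolation=cv2.INTER_CUBIC))
E
```

```text
mini 100 [0.612  0.3201] 0.058666204820739476 0.012306692146486681 112.9976898319637 [0.6235 0.2931] [0.6006 0.3471]
orange 217 [0.4203 0.1592] 0.07461631947161683 0.020781340301826958 85.29207853099088 [0.4172 0.122 ] [0.4234 0.1964]
navy 217 [0.518 0.355] 0.08206273837863558 0.02118830529951099 113.81711706433299 [0.5346 0.3175] [0.5015 0.3926]
pump 373 [0.4159 0.3204] 0.1476720212645352 0.018190518067103124 69.79406490225065 [0.3904 0.2512] [0.4414 0.3897]
cabinet foot [[0.3985 0.5768 0.    ]
 [0.7011 0.3847 0.    ]]
```

View pics/tray.png

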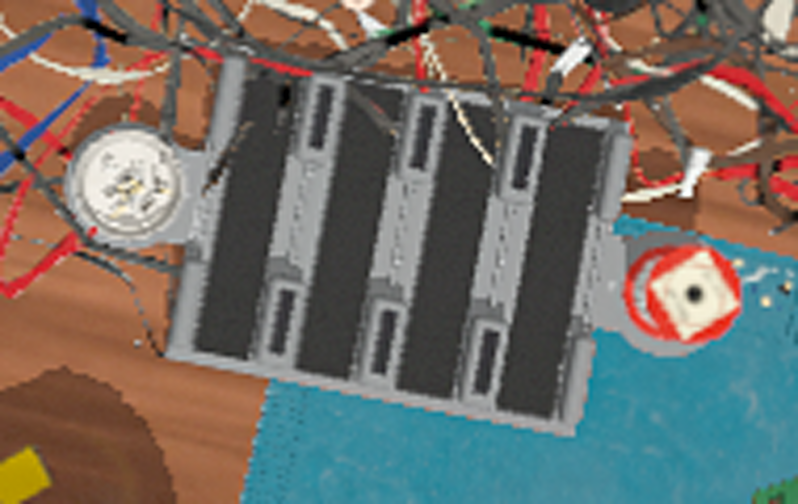

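Mask sizes match the specs. The crop shows the six ridge slots: rear at (321,115), (423,138), (525,158), front at (284,320), (384,341), (486,362). I'll fit the tray pose from them.

```bash
cat > tray.py <<'E'
from m import *
def fit(P,uv,z=.021):
    p=plane(P,uv,z)[:,:2]; L=np.array([[x,y] for x in(-.036,-.164) for y in(.064,0,-.064)])
    a,b=L-L.mean(0),p-p.mean(0); H=a.T@b; th=np.arctan2(H[0,1]-H[1,0],H[0,0]+H[1,1])
    Rm=np.array([[np.cos(th),-np.sin(th)],[np.sin(th),np.cos(th)]]); o=p.mean(0)-Rm@L.mean(0)
    return o,th,Rm,(p-(L@Rm.T+o))*1e3, np.sqrt((b**2).sum()/(a**2).sum())
E
python3 - <<'E'
from tray import *
t=pose("top")
uv=np.array([[321,115],[423,138],[525,158],[284,320],[384,341],[486,362]])/4.2+[290-.4,165-.4]
o,th,Rm,res,sc=fit(t,uv);print("origin",o,"yaw",np.degrees(th),"scale",sc);print(res)
print("bay4/1 edges, local mm",(plane(t,np.array([[223,215],[275,222],[527,262],[580,270],[370,396],[430,87]])/4.2+[289.6,164.6],.005)[:,:2]-o)@Rm*1e3)
for n,y,x in(("mini",.096,-.105),("orange",.032,-.105),("navy",-.032,-.11),("pump",-.096,-.10)): print(n,Rm@[x,y]+o)
E
```

```text
origin [ 0.5426 -0.2279] yaw -12.26923949611863 scale 0.9998586403640195
[[ 0.8964  0.79  ]
 [-0.6264  0.4535]
 [-0.3394 -0.1881]
 [ 0.43   -1.0769]
 [ 0.0591  0.1422]
 [-0.4196 -0.1207]]
bay4/1 edges, local mm [[-107.1371  111.195 ]
 [-105.0284   78.582 ]
 [ -98.5158  -81.0798]
 [ -96.8911 -114.8583]
 [-199.3674   -0.3712]
 [  -3.0785   -0.4982]]
mini [ 0.4604 -0.1117]
orange [ 0.4468 -0.1743]
navy [ 0.4284 -0.2357]
pump [ 0.4245 -0.3004]
```

>>> step_arm --increments '[[[13,-30,0],[0,0,-0.109]],[[13,-30,0],[0,0,-0.109]],[[13,-30,0],[0,0,-0.109]],[[13,-30,0],[0,0,-0.109]],[[13,-30,0],[0,0,-0.109]],[[13,-30,0],[0,0,-0.109]],[[13,-30,0],[0,0,-0.109]],[[13,-30,0],[0,0,-0.109]]]' --fingers 1 --grip_force 40

```text
time: 0.77
eef_pos: [0.3008, 0.404, 0.2495]
tcp_rot: [0.553, 0.833, -0.0, -0.0]
contact_force: [0.6, -0.4, 0.1]
opening: 1.001
finger_force: 0.0
```

>>> step_arm --increments '[[[39.1,-11.2,-6],[0,0,0]],[[39.1,-11.2,-6],[0,0,0]],[[39.1,-11.2,-6],[0,0,0]],[[39.1,-11.2,-6],[0,0,0]],[[39.1,-11.2,-6],[0,0,0]],[[39.1,-11.2,-6],[0,0,0]],[[39.1,-11.2,-6],[0,0,0]],[[39.1,-11.2,-6],[0,0,0]]]'

```text
time: 1.43
eef_pos: [0.615, 0.3151, 0.2009]
tcp_rot: [0.551, 0.834, -0.0, -0.0]
contact_force: [0.0, 0.6, 0.3]
opening: 0.996
finger_force: 0.0
```

```bash
cat > look.py <<'E'
from m import *
import sys
def look(tag,names,zoff=0.):
    s=readout.get_state();im=cams.read_camera("wrist")[:,:,::-1].copy();cv2.imwrite(f"pics/{tag}.png",im)
    P=pose("wrist",s);h=cv2.cvtColor(im,cv2.COLOR_BGR2HSV)
    a=2*np.degrees(np.arctan2(s["tcp_rot"][1],s["tcp_rot"][0]))-90
    print("t",s["time"],"tcp",s["eef_pos"],"phi",a,"q6",s["qpos"][5])
    for n in names:
        lo,hi,z=HS[n]; m=cv2.morphologyEx(rng(h,lo,hi),cv2.MORPH_CLOSE,np.ones((15,15)) if n=="pump" else np.ones((5,5)))
        if m.any(): print(n,*axis(P,m,z+zoff))
if __name__=="__main__": look(sys.argv[1],sys.argv[2:])
E
python3 look.py w1 mini navy
```

```text
t 1.4333 tcp [0.615  0.3151 0.2009] phi 23.07299558236359 q6 -0.07586833330891614
mini 3916 [0.482  0.1907] 0.15008627704663097 0.10112922705074279 26.895680688208053 [0.4151 0.1568] [0.5489 0.2246]
navy 1046 [0.4506 0.094 ] 0.06866585386099494 0.06394593116343397 98.03670899285055 [0.4554 0.0601] [0.4458 0.128 ]
```

View pics/w1.png

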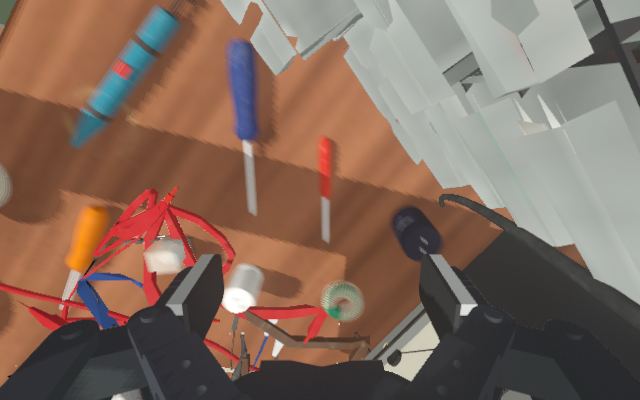

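Wrist view: mini's handle at (325,167) stands upright in the picture, so the yaw is right. Navy is at (243,90), the pump at (125,75), orange at (85,235), and a dark jar at (415,235). I'll measure each in its own box.

```bash
cat > lb.py <<'E'
from m import *
def lookb(tag,boxes,zoff=0.):
    s=readout.get_state();im=cams.read_camera("wrist")[:,:,::-1].copy();cv2.imwrite(f"pics/{tag}.png",im)
    P=pose("wrist",s);h=cv2.cvtColor(im,cv2.COLOR_BGR2HSV)
    print("t",s["time"],"tcp",s["eef_pos"],"phi",2*np.degrees(np.arctan2(s["tcp_rot"][1],s["tcp_rot"][0]))-90,"q6",s["qpos"][5])
    for n,(x0,y0,x1,y1) in boxes.items():
        lo,hi,z=HS[n];m=np.zeros(h.shape[:2],np.uint8);m[y0:y1,x0:x1]=rng(h,lo,hi)[y0:y1,x0:x1]
        m=cv2.morphologyEx(m,cv2.MORPH_CLOSE,np.ones((15,15)) if n=="pump" else np.ones((5,5)))
        if m.any(): print(n,*axis(P,m,z+zoff))
    return P,im
E
python3 - <<'E'
from lb import *
P,im=lookb("w2",{"mini":(305,120,345,215),"navy":(215,25,270,150),"pump":(55,0,190,155),"orange":(55,200,112,280)})
print("jar foot",plane(P,[[398,225],[415,258],[440,235]],0))
E
```

```text
t 1.4833 tcp [0.621  0.3114 0.198 ] phi 22.831697847489025 q6 -0.07711767928422282
mini 703 [0.6127 0.3188] 0.057887544299059956 0.011607982678343018 113.40217597497985 [0.6242 0.2923] [0.6012 0.3454]
navy 39 [0.5071 0.3705] 0.009679830241317954 0.003507372407094903 37.33821505257937 [0.5033 0.3675] [0.511  0.3734]
pump 3988 [0.4173 0.3207] 0.1490859218573372 0.02254352960836096 69.4990930759935 [0.3912 0.2509] [0.4434 0.3905]
orange 1623 [0.4205 0.1584] 0.0788963421779499 0.024261568696005063 84.72924969867255 [0.4169 0.1192] [0.4241 0.1977]
jar foot [[0.7166 0.2867 0.    ]
 [0.7502 0.2597 0.    ]
 [0.7617 0.2935 0.    ]]
```

>>> step_arm --increments '[[[1,-2.4,-35],[0,0,0]],[[0,0,-35],[0,0,0]],[[0,0,-35],[0,0,0]],[[0,0,-30],[0,0,0]],[[0,0,-20],[0,0,0]],[[0,0,-12],[0,0,0]],[[0,0,-7],[0,0,0]],[[0,0,0],[0,0,0]]]' --fingers 0

```text
time: 2.2
eef_pos: [0.6135, 0.3136, 0.0266]
tcp_rot: [0.551, 0.834, -0.001, -0.001]
contact_force: [-0.4, -0.6, 0.8]
opening: 0.499
finger_force: 0.0
```

>>> step_arm --increments '[[[0,0,0],[0,0,0]],[[0,0,0],[0,0,0]]]'

```text
time: 2.37
eef_pos: [0.6159, 0.3143, 0.0304]
tcp_rot: [0.551, 0.834, 0.002, 0.001]
contact_force: [0.8, 0.1, 0.3]
opening: 0.498
finger_force: 0.0
```

>>> step_arm --increments '[[[0,0,-4],[0,0,0]],[[0,0,-1],[0,0,0]],[[0,0,0],[0,0,0]],[[0,0,0],[0,0,0]]]'

```text
time: 2.7
eef_pos: [0.6146, 0.3137, 0.0233]
tcp_rot: [0.551, 0.834, 0.0, 0.0]
contact_force: [-0.1, 0.3, 0.1]
opening: 0.503
finger_force: 0.0
```

>>> step_arm --increments '[[[0,0,0],[0,0,0]],[[0,0,0],[0,0,0]],[[0,0,0],[0,0,0]],[[0,0,0],[0,0,0]],[[0,0,0],[0,0,0]],[[0,0,0],[0,0,0]]]' --fingers -1 --grip_force 40

```text
time: 3.2
eef_pos: [0.6148, 0.3137, 0.0233]
tcp_rot: [0.551, 0.834, 0.0, 0.0]
contact_force: [0.2, -0.1, 1.7]
opening: 0.121
finger_force: 42.1
```

>>> step_arm --increments '[[[0,0,10],[0,0,0]],[[0,0,20],[0,0,0]],[[0,0,30],[0,0,0]],[[0,0,35],[0,0,0]],[[0,0,35],[0,0,0]],[[0,0,30],[0,0,0]],[[0,0,17],[0,0,0]]]'

```text
time: 3.78
eef_pos: [0.616, 0.3143, 0.206]
tcp_rot: [0.551, 0.834, 0.003, 0.002]
contact_force: [1.2, 0.3, 1.1]
opening: 0.118
finger_force: 41.9
```

>>> step_arm --increments '[[[-10,-28,0],[0,0,0.06]],[[-10,-28,0],[0,0,0.06]],[[-10,-28,0],[0,0,0.06]],[[-10,-28,0],[0,0,0.06]],[[-10,-28,0],[0,0,0.06]],[[-10,-28,0],[0,0,0.06]],[[-10,-28,0],[0,0,0.06]],[[-10,-28,0],[0,0,0.06]]]'

```text
time: 4.45
eef_pos: [0.5337, 0.0885, 0.2006]
tcp_rot: [0.336, 0.942, 0.0, 0.0]
contact_force: [1.3, -0.8, 0.3]
opening: 0.119
finger_force: 41.9
```

>>> step_arm --increments '[[[-10,-28,0],[0,0,0.06]],[[-10,-28,0],[0,0,0.06]],[[-10,-28,0],[0,0,0.06]],[[-10,-28,0],[0,0,0.06]],[[-10,-28,0],[0,0,0.06]],[[-10,-28,0],[0,0,0.06]],[[-10,-28,0],[0,0,0.06]],[[0,0,0],[0,0,0.06]]]'

```text
time: 5.12
eef_pos: [0.4633, -0.1099, 0.2007]
tcp_rot: [0.104, 0.995, -0.001, 0.0]
contact_force: [1.3, 0.3, -0.2]
opening: 0.116
finger_force: 41.9
```

>>> step_arm --increments '[[[-4.4,-5.4,0],[0,0,0]],[[0,0,0],[0,0,0]],[[0,0,0],[0,0,0]]]'

```text
time: 5.37
eef_pos: [0.46, -0.1115, 0.2002]
tcp_rot: [0.104, 0.995, 0.0, 0.0]
contact_force: [0.1, -0.4, -0.6]
opening: 0.12
finger_force: 41.9
```

```bash
python3 look.py w3
```

```text
t 5.3667 tcp [ 0.46   -0.1115  0.2002] phi 78.02204994552704 q6 -1.814582771482445
```

View pics/w3.png

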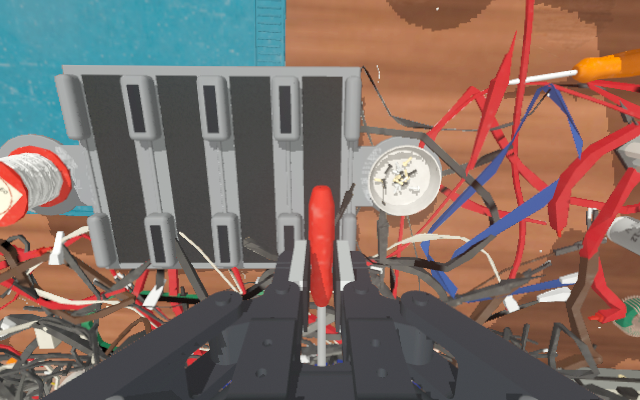

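The mini hangs straight in the grip over the leftmost bay (beside the dish), with its handle toward the robot. Front ridge slots are at (136,108), (211,106) and (286,108). I'll check these against the tray fit.

```bash
python3 - <<'E'
from tray import *
P=pose("wrist"); o=np.array([.5426,-.2279]);th=np.radians(-12.27);Rm=np.array([[np.cos(th),-np.sin(th)],[np.sin(th),np.cos(th)]])
L=lambda p:(p[:,:2]-o)@Rm*1e3
print(L(plane(P,[[136,108],[211,106],[286,108]],.021)))
print("front edge, bay1 floor edges",L(plane(P,[[200,68]],.008)),L(plane(P,[[304,140],[346,140]],.005)))
print("tcp local",L(np.array([readout.get_state()["eef_pos"]])))
E
```

```text
[[-163.7679  -65.0975]
 [-166.0689   -0.2414]
 [-164.8597   64.8309]]
front edge, bay1 floor edges [[-197.4897  -10.8302]] [[-134.747    79.4312]
 [-134.9455  119.1189]]
tcp local [[-105.3822   96.4774]]
```

>>> step_arm --increments '[[[0,-1,-30],[0,0,0]],[[0,0,-35],[0,0,0]],[[0,0,-35],[0,0,0]],[[0,0,-30],[0,0,0]],[[0,0,-20],[0,0,0]],[[0,0,-12],[0,0,0]],[[0,0,-5],[0,0,0]],[[0,0,0],[0,0,0]]]'

```text
time: 6.08
eef_pos: [0.4601, -0.1118, 0.033]
tcp_rot: [0.103, 0.995, 0.0, -0.001]
contact_force: [0.5, -0.9, -0.1]
opening: 0.118
finger_force: 41.9
```

>>> step_arm --increments '[[[0,0,-2],[0,0,0]],[[0,0,-2],[0,0,0]],[[0,0,0],[0,0,0]],[[0,0,0],[0,0,0]]]'

```text
time: 6.42
eef_pos: [0.4611, -0.1123, 0.0323]
tcp_rot: [0.103, 0.995, 0.0, -0.001]
contact_force: [-7.8, 4.8, 21.9]
opening: 0.119
finger_force: 44.5
```

>>> step_arm --increments '[[[0,0,2],[0,0,0]],[[0,0,1],[0,0,0]],[[0,0,0],[0,0,0]]]'

```text
time: 6.67
eef_pos: [0.4607, -0.1125, 0.0325]
tcp_rot: [0.103, 0.995, -0.0, 0.001]
contact_force: [-0.6, 0.3, -0.9]
opening: 0.124
finger_force: 42.0
```

```bash
python3 look.py w4
```

```text
t 6.6667 tcp [ 0.4607 -0.1125  0.0325] phi 78.12964157390314 q6 -1.817595223839031
```

View pics/w4.png

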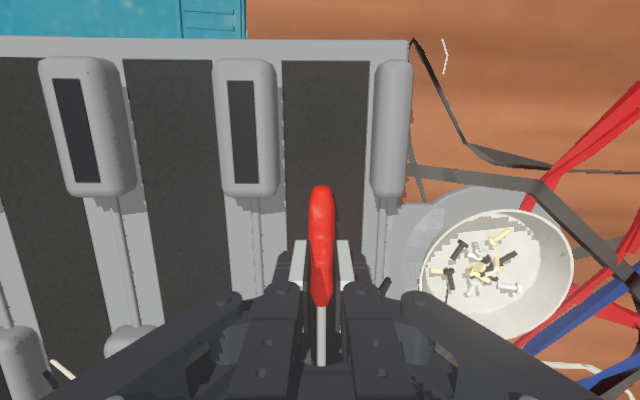

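>>> step_arm --increments '[[[0,0,0],[0,0,0]],[[0,0,0],[0,0,0]],[[0,0,0],[0,0,0]],[[0,0,0],[0,0,0]]]' --fingers -0.4

```text
time: 7.05
eef_pos: [0.4599, -0.1126, 0.0317]
tcp_rot: [0.104, 0.995, 0.0, -0.0]
contact_force: [0.1, 0.1, -0.4]
opening: 0.3
finger_force: 0.0
```

>>> step_arm --increments '[[[0,0,10],[0,0,0]],[[0,0,20],[0,0,0]],[[0,0,30],[0,0,0]],[[0,0,35],[0,0,0]],[[0,0,35],[0,0,0]],[[0,0,30],[0,0,0]],[[0,0,10],[0,0,0]],[[0,0,0],[0,0,0]]]'

```text
time: 7.72
eef_pos: [0.462, -0.1136, 0.2062]
tcp_rot: [0.104, 0.995, -0.001, 0.004]
contact_force: [-1.0, -0.1, -0.6]
opening: 0.298
finger_force: 0.0
```

```bash
python3 - <<'E'
from lb import *
P,im=lookb("w5",{"mini":(270,100,365,300)},.005)
cv2.imwrite("pics/w5c.png",cv2.resize(im[40:400,40:440],None,fx=1.5,fy=1.5))
E
```

```text
t 7.7167 tcp [ 0.462  -0.1136  0.2062] phi 78.09755678950691 q6 -1.8178902666052337
mini 692 [ 0.4546 -0.112 ] 0.05964696915606038 0.011684157318933654 167.9929584292692 [ 0.4837 -0.1182] [ 0.4254 -0.1058]
```

View pics/w5c.png

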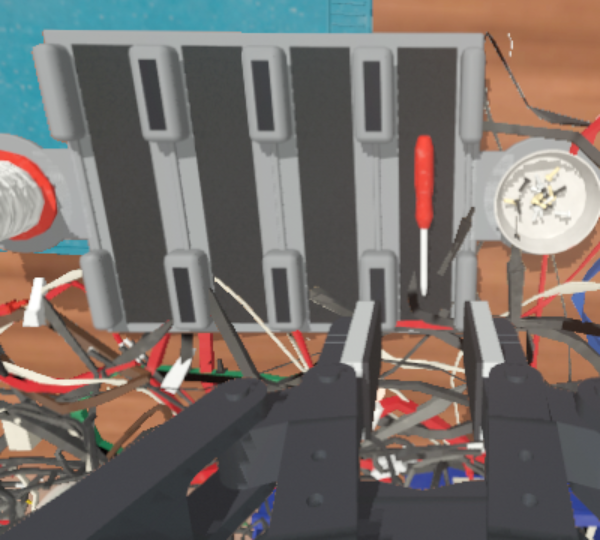

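Mini lies flat and straight in the bay beside the dish, with its tip away from the robot. Next is orange.

>>> step_arm --increments '[[[-2,16.4,0],[0,0,-0.0907]],[[-2,16.4,0],[0,0,-0.0907]],[[-2,16.4,0],[0,0,-0.0907]],[[-2,16.4,0],[0,0,-0.0907]],[[-2,16.4,0],[0,0,-0.0907]],[[-2,16.4,0],[0,0,-0.0907]],[[-2,16.4,0],[0,0,-0.0907]],[[-2,16.4,0],[0,0,-0.0907]]]' --fingers 0.2

```text
time: 8.43
eef_pos: [0.4423, 0.0195, 0.1989]
tcp_rot: [0.452, 0.892, -0.001, -0.003]
contact_force: [-0.4, -0.1, 1.0]
opening: 0.599
finger_force: 0.0
```

>>> step_arm --increments '[[[-3,16.4,0],[0,0,-0.0907]],[[-3,16.4,0],[0,0,-0.0907]],[[-3,16.4,0],[0,0,-0.0907]],[[-3,16.4,0],[0,0,-0.0907]],[[-3,16.4,0],[0,0,-0.0907]],[[-3,16.4,0],[0,0,-0.0907]],[[-3,16.4,0],[0,0,-0.0907]],[[-3,16.4,0],[0,0,-0.0907]]]'

```text
time: 9.1
eef_pos: [0.4182, 0.1502, 0.1989]
tcp_rot: [0.739, 0.674, -0.002, -0.002]
contact_force: [0.3, 0.5, -0.5]
opening: 0.599
finger_force: 0.0
```

>>> step_arm --increments '[[[0,0,-30],[0,0,0]],[[0,0,-30],[0,0,0]],[[0,0,-20],[0,0,0]],[[0,0,0],[0,0,0]],[[0,0,0],[0,0,0]],[[0,0,0],[0,0,0]]]'

```text
time: 9.6
eef_pos: [0.4201, 0.1496, 0.122]
tcp_rot: [0.738, 0.675, -0.0, -0.0]
contact_force: [0.1, -0.2, 0.5]
opening: 0.598
finger_force: 0.0
```

```bash
python3 - <<'E'
from lb import *
P,im=lookb("w6",{"orange":(250,0,400,280)})
E
```

```text
t 9.6 tcp [0.4201 0.1496 0.122 ] phi -5.0632883854997885 q6 0.20223631207468643
orange 2769 [0.4213 0.1581] 0.07495631364359825 0.021630578028559097 86.24348288651719 [0.4189 0.1207] [0.4238 0.1955]
```

View pics/w6.png

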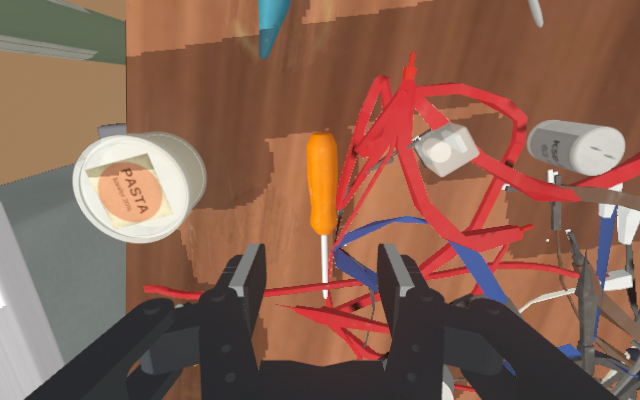

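Orange lies between the fingers, with its handle centre at (322,182) and the axis nearly vertical. The cup on the left is clear, so I'll go down and grip.

>>> step_arm --increments '[[[0,-0.5,-25],[0,0,0.01]],[[0,0,-25],[0,0,0]],[[0,0,-20],[0,0,0]],[[0,0,-14],[0,0,0]],[[0,0,-8],[0,0,0]],[[0,0,-4],[0,0,0]],[[0,0,0],[0,0,0]],[[0,0,0],[0,0,0]]]' --fingers 0

```text
time: 10.32
eef_pos: [0.4212, 0.1493, 0.0271]
tcp_rot: [0.734, 0.679, 0.001, 0.001]
contact_force: [-0.3, -0.3, 1.5]
opening: 0.498
finger_force: 0.0
```

>>> step_arm --increments '[[[0,0,0],[0,0,0]],[[0,0,0],[0,0,0]],[[0,0,0],[0,0,0]],[[0,0,0],[0,0,0]],[[0,0,0],[0,0,0]],[[0,0,0],[0,0,0]]]' --fingers -1

```text
time: 10.82
eef_pos: [0.4214, 0.1493, 0.0274]
tcp_rot: [0.734, 0.679, 0.001, 0.001]
contact_force: [0.0, 0.2, 6.4]
opening: 0.243
finger_force: 40.1
```

>>> step_arm --increments '[[[0,0,10],[0,0,0]],[[0,0,20],[0,0,0]],[[0,0,30],[0,0,0]],[[0,0,35],[0,0,0]],[[0,0,35],[0,0,0]],[[0,0,30],[0,0,0]],[[0,0,13],[0,0,0]]]'

```text
time: 11.4
eef_pos: [0.4218, 0.1495, 0.2043]
tcp_rot: [0.734, 0.679, 0.003, 0.002]
contact_force: [1.1, -1.2, 0.3]
opening: 0.244
finger_force: 39.3
```

>>> step_arm --increments '[[[2,-20.2,0],[0,0,0.0897]],[[2,-20.2,0],[0,0,0.0897]],[[2,-20.2,0],[0,0,0.0897]],[[2,-20.2,0],[0,0,0.0897]],[[2,-20.2,0],[0,0,0.0897]],[[2,-20.2,0],[0,0,0.0897]],[[2,-20.2,0],[0,0,0.0897]],[[2,-20.2,0],[0,0,0.0897]]]'

```text
time: 12.07
eef_pos: [0.4355, -0.0132, 0.1991]
tcp_rot: [0.447, 0.895, -0.0, -0.0]
contact_force: [-0.3, 0.5, -0.6]
opening: 0.248
finger_force: 39.3
```

>>> step_arm --increments '[[[1.2,-20.2,0],[0,0,0.0897]],[[1.2,-20.2,0],[0,0,0.0897]],[[1.2,-20.2,0],[0,0,0.0897]],[[1.2,-20.2,0],[0,0,0.0897]],[[1.2,-20.2,0],[0,0,0.0897]],[[1.2,-20.2,0],[0,0,0.0897]],[[1.2,-20.2,0],[0,0,0.0897]],[[1.2,-20.2,0],[0,0,0.0897]]]'

```text
time: 12.73
eef_pos: [0.4452, -0.1747, 0.1991]
tcp_rot: [0.105, 0.995, 0.0, -0.0]
contact_force: [0.1, -0.7, -1.3]
opening: 0.247
finger_force: 39.3
```

>>> step_arm --increments '[[[0,0,-35],[0,0,0]],[[0,0,-35],[0,0,0]],[[0,0,-25],[0,0,0]],[[0,0,-15],[0,0,0]],[[0,0,0],[0,0,0]],[[0,0,0],[0,0,0]],[[0,0,0],[0,0,0]]]'

```text
time: 13.32
eef_pos: [0.4465, -0.1745, 0.0904]
tcp_rot: [0.107, 0.994, -0.0, 0.001]
contact_force: [1.0, -1.1, -0.1]
opening: 0.241
finger_force: 39.3
```

```bash
python3 - <<'E'
from lb import *
P,im=lookb("w7",{"orange":(250,0,400,320)},.06)
o=np.array([.5426,-.2279]);th=np.radians(-12.27);Rm=np.array([[np.cos(th),-np.sin(th)],[np.sin(th),np.cos(th)]])
print((np.array(readout.get_state()["eef_pos"])[:2]-o)@Rm)
E
```

```text
t 13.3167 tcp [ 0.4465 -0.1745  0.0904] phi 77.7559964614002 q6 -1.941663317978084
orange 6625 [ 0.4387 -0.1735] 0.07843593686706801 0.021987697930892385 168.30903232750293 [ 0.4771 -0.1815] [ 0.4003 -0.1656]
[-0.1049  0.0317]
```

View pics/w7.png

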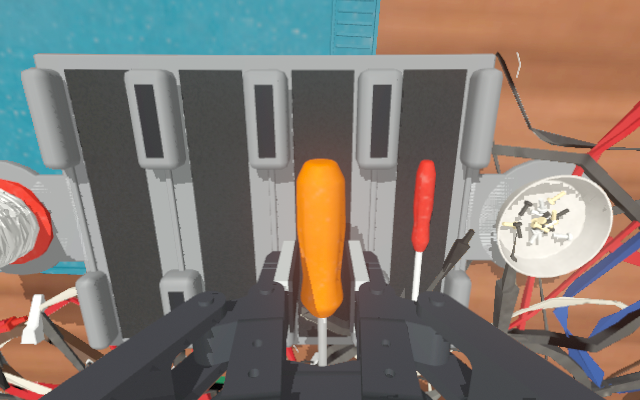

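Orange is held straight above the second bay, with the mini undisturbed beside it at (420,230). I'll lower it.

>>> step_arm --increments '[[[0,0,-25],[0,0,0]],[[0,0,-15],[0,0,0]],[[0,0,-8],[0,0,0]],[[0,0,-5],[0,0,0]],[[0,0,-2],[0,0,0]],[[0,0,0],[0,0,0]],[[0,0,0],[0,0,0]]]'

```text
time: 13.95
eef_pos: [0.4468, -0.1747, 0.0365]
tcp_rot: [0.106, 0.994, -0.0, 0.0]
contact_force: [-3.3, 1.1, 6.9]
opening: 0.245
finger_force: 40.4
```

>>> step_arm --increments '[[[0,0,-1.5],[0,0,0]],[[0,0,0],[0,0,0]]]'

```text
time: 14.12
eef_pos: [0.4468, -0.1748, 0.0365]
tcp_rot: [0.106, 0.994, -0.0, -0.0]
contact_force: [-8.6, 3.5, 18.3]
opening: 0.242
finger_force: 41.8
```

>>> step_arm --increments '[[[0,0,2],[0,0,0]],[[0,0,0],[0,0,0]],[[0,0,0],[0,0,0]]]'

```text
time: 14.37
eef_pos: [0.4473, -0.175, 0.0365]
tcp_rot: [0.107, 0.994, -0.001, 0.002]
contact_force: [-0.2, 0.4, 7.1]
opening: 0.242
finger_force: 40.4
```

>>> step_arm --increments '[[[0,0,0],[0,0,0]],[[0,0,0],[0,0,0]],[[0,0,0],[0,0,0]],[[0,0,0],[0,0,0]],[[0,0,0],[0,0,0]]]' --fingers -0.15

```text
time: 14.78
eef_pos: [0.4455, -0.1739, 0.0342]
tcp_rot: [0.107, 0.994, 0.0, -0.0]
contact_force: [-0.3, -0.1, -0.8]
opening: 0.421
finger_force: 0.0
```

>>> step_arm --increments '[[[0,0,10],[0,0,0]],[[0,0,20],[0,0,0]],[[0,0,30],[0,0,0]],[[0,0,35],[0,0,0]],[[0,0,35],[0,0,0]],[[0,0,25],[0,0,0]],[[0,0,8],[0,0,0]],[[0,0,0],[0,0,0]]]'

```text
time: 15.45
eef_pos: [0.4471, -0.1749, 0.201]
tcp_rot: [0.107, 0.994, -0.002, 0.003]
contact_force: [0.0, -0.6, -0.4]
opening: 0.425
finger_force: 0.0
```

```bash
python3 - <<'E'
from lb import *
o=np.array([.5426,-.2279]);th=np.radians(-12.27);Rm=np.array([[np.cos(th),-np.sin(th)],[np.sin(th),np.cos(th)]])
P,im=lookb("w8",{"orange":(250,80,400,320),"mini":(330,80,460,300)},.005)
for n in ("orange","mini"):pass
print("bay2 local of (.4387..)?",(np.array(readout.get_state()["eef_pos"])[:2]-o)@Rm)
E
```

```text
t 15.45 tcp [ 0.4471 -0.1749  0.201 ] phi 77.7558066683356 q6 -1.9416960431585517
orange 1698 [ 0.4385 -0.1737] 0.07492279862433235 0.02128151629947475 168.20217743740463 [ 0.4751 -0.1813] [ 0.4018 -0.166 ]
mini 726 [ 0.4546 -0.1113] 0.058882708745033 0.012068941390822804 168.0690104066492 [ 0.4834 -0.1174] [ 0.4258 -0.1052]
bay2 local of (.4387..)? [-0.1058  0.032 ]
```

Orange measures flat and straight in bay 2, and the mini is unchanged. Next is navy.

>>> step_arm --increments '[[[4.7,32.4,0],[0,0,-0.0589]],[[4.7,32.4,0],[0,0,-0.0589]],[[4.7,32.4,0],[0,0,-0.0589]],[[4.7,32.4,0],[0,0,-0.0589]],[[4.7,32.4,0],[0,0,-0.0589]],[[4.7,32.4,0],[0,0,-0.0589]],[[4.7,32.4,0],[0,0,-0.0589]],[[4.7,32.4,0],[0,0,-0.0589]]]' --fingers 0.2

```text
time: 16.17
eef_pos: [0.4816, 0.0868, 0.1945]
tcp_rot: [0.337, 0.941, -0.001, -0.003]
contact_force: [1.1, -1.1, -0.5]
opening: 0.597
finger_force: 0.0
```

>>> step_arm --increments '[[[4.7,32.4,0],[0,0,-0.0589]],[[4.7,32.4,0],[0,0,-0.0589]],[[4.7,32.4,0],[0,0,-0.0589]],[[4.7,32.4,0],[0,0,-0.0589]],[[4.7,32.4,0],[0,0,-0.0589]],[[4.7,32.4,0],[0,0,-0.0589]],[[4.7,32.4,0],[0,0,-0.0589]],[[4.7,32.4,0],[0,0,-0.0589]]]'

```text
time: 16.83
eef_pos: [0.5194, 0.3454, 0.1938]
tcp_rot: [0.548, 0.837, -0.003, -0.002]
contact_force: [1.0, -0.3, 0.1]
opening: 0.601
finger_force: 0.0
```

>>> step_arm --increments '[[[0,0,-30],[0,0,0]],[[0,0,-20],[0,0,0]],[[0,0,0],[0,0,0]],[[0,0,0],[0,0,0]],[[0,0,0],[0,0,0]]]'

```text
time: 17.25
eef_pos: [0.5207, 0.344, 0.1469]
tcp_rot: [0.547, 0.837, -0.001, -0.0]
contact_force: [1.3, -0.5, 1.2]
opening: 0.601
finger_force: 0.0
```

```bash
python3 - <<'E'
from lb import *
HS["navy"]=((105,90,30),(128,255,255),.013)
P,im=lookb("w9",{"navy":(270,60,380,260)})
E
```

```text
t 17.25 tcp [0.5207 0.344  0.1469] phi 23.730498413295294 q6 0.007219912638480532
navy 2624 [0.5196 0.3543] 0.08434026864534237 0.02254495940158857 113.56875572611028 [0.5365 0.3157] [0.5028 0.393 ]
```

View pics/w9.png

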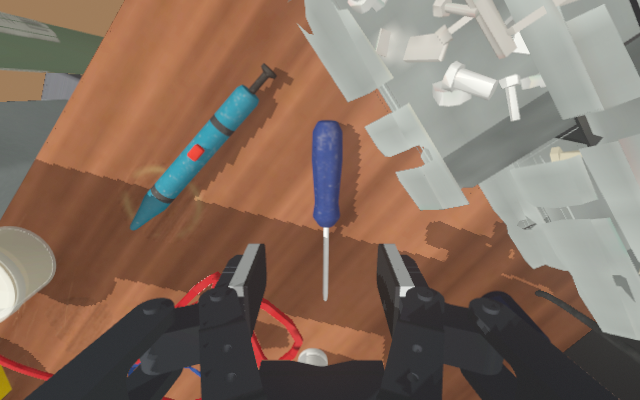

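Navy is at (326,172), axis vertical, with the pump at (195,155) and the cabinet's open drawers upper right. I'll check drawer clearance before going down.

```bash
python3 - <<'E'
from lb import *
P=pose("wrist");s=readout.get_state();Rt=R.from_quat(s["tcp_rot"]).as_matrix()
uv=[[348,100],[367,128],[397,170],[420,210],[467,205]]
for z in(0,.03,.06,.1): print(z,((plane(P,uv,z)-[.5242,.3438,.027])@Rt*1e3).round())
E
```

```text
0 [[ 68.  18.  27.]
 [ 47.  34.  27.]
 [ 12.  60.  27.]
 [-23.  82.  27.]
 [-18. 121.  27.]]
0.03 [[ 69.  16.  -3.]
 [ 50.  30.  -3.]
 [ 20.  53.  -3.]
 [-12.  72.  -3.]
 [ -8. 108.  -3.]]
0.06 [[ 70.  13. -33.]
 [ 54.  26. -33.]
 [ 27.  46. -33.]
 [ -1.  63. -33.]
 [  3.  94. -33.]]
0.1 [[ 72.  10. -73.]
 [ 58.  20. -73.]
 [ 36.  37. -73.]
 [ 14.  51. -73.]
 [ 17.  76. -73.]]
```

>>> step_arm --increments '[[[0,-15,0],[0,0,0]],[[0,-15,0],[0,0,0]],[[0,0,0],[0,0,0]],[[0,0,0],[0,0,0]],[[0,0,0],[0,0,0]]]'

```text
time: 17.72
eef_pos: [0.5213, 0.3138, 0.1482]
tcp_rot: [0.547, 0.837, 0.001, 0.0]
contact_force: [0.1, 0.9, -0.3]
opening: 0.604
finger_force: 0.0
```

```bash
python3 - <<'E'
from lb import *
s=readout.get_state();b=cams.read_camera("wrist")[:,:,::-1].copy();cv2.imwrite("pics/w10.png",b);P2=pose("wrist",s)
s1=dict(s);s1["eef_pos"]=np.array([.5207,.344,.1469]);P1=pose("wrist",s1)
a=cv2.imread("pics/w9.png");ga,gb=[cv2.cvtColor(i,cv2.COLOR_BGR2GRAY) for i in(a,b)]
m=np.zeros_like(ga);m[0:330,300:640]=255;m[230:,300:450]=0;m[280:,:]=0
p=cv2.goodFeaturesToTrack(ga,150,.01,8,mask=m);q,st,e=cv2.calcOpticalFlowPyrLK(ga,gb,p,None,winSize=(25,25),maxLevel=4)
r,st2,_=cv2.calcOpticalFlowPyrLK(gb,ga,q,None,winSize=(25,25),maxLevel=4)
Rt=R.from_quat(s["tcp_rot"]).as_matrix();out=[]
for u,v,w,k in zip(p[:,0],q[:,0],r[:,0],st[:,0]):
    if k and np.linalg.norm(u-w)<.5:
        X,g=tri(P1,u,P2,v)
        if g<.003: out.append(np.r_[u,X*1e3,(X-[.5242,.3438,.027])@Rt*1e3])
out=np.array(out);out=out[np.argsort(out[:,1])]
print(s["eef_pos"],len(out));print(out[(out[:,4]>10)].round().astype(int)[:70])
E
```

```text
[0.5213 0.3138 0.1482] 25
[[433  84 539 437  97  79  51 -70]
 [450  86 544 438 106  78  56 -79]
 [348 101 503 413 115  72   8 -88]
 [326 133 506 385  18  46   0   9]
 [318 137 501 380  19  43  -6   8]
 [321 149 507 373  17  33  -4  10]
 [330 149 513 376  18  33   3   9]
 [408 169 541 396 117  41  37 -90]
 [396 172 537 393 116  40  32 -89]
 [399 180 540 390 117  36  33 -90]
 [330 185 525 350  20   6   3   7]
 [315 188 515 342  15   2  -9  12]
 [319 212 527 323  11 -20  -6  16]
 [526 218 646 392  63  -4 131 -36]
 [324 228 536 312  12 -34  -2  15]
 [316 229 531 309  12 -35  -8  15]
 [545 265 686 366  53 -45 157 -26]
 [533 268 685 359  47 -51 153 -19]]
```

The drawer rims sit at z ≈ 0.116, close to the planned grasp. I'll hold navy nearer its front (y ≈ +8 mm) with a small lean away from the cabinet.

>>> step_arm --increments '[[[5,7,-10],[0.0686,0.0302,0]],[[5,7,-20],[0.0686,0.0302,0]],[[0,0,-30],[0,0,0]],[[0,0,-25],[0,0,0]],[[0,0,-15],[0,0,0]],[[0,0,0],[0,0,0]],[[0,0,0],[0,0,0]]]' --fingers 0

```text
time: 18.35
eef_pos: [0.5305, 0.3285, 0.047]
tcp_rot: [0.545, 0.835, 0.04, -0.063]
contact_force: [0.3, 0.2, 0.3]
opening: 0.499
finger_force: 0.0
```

>>> step_arm --increments '[[[0,0,-10],[0,0,0]],[[0,0,-6],[0,0,0]],[[0,0,-3],[0,0,0]],[[0,0,0],[0,0,0]],[[0,0,0],[0,0,0]]]'

```text
time: 18.77
eef_pos: [0.531, 0.3285, 0.0288]
tcp_rot: [0.545, 0.835, 0.041, -0.063]
contact_force: [0.5, 0.1, -0.9]
opening: 0.501
finger_force: 0.0
```

>>> step_arm --increments '[[[0,0,-2],[0,0,0]],[[0,0,0],[0,0,0]],[[0,0,0],[0,0,0]],[[0,0,0],[0,0,0]],[[0,0,0],[0,0,0]],[[0,0,0],[0,0,0]]]' --fingers -1 --grip_force 60

```text
time: 19.27
eef_pos: [0.5314, 0.3285, 0.0271]
tcp_rot: [0.545, 0.835, 0.041, -0.062]
contact_force: [0.9, -0.6, 2.8]
opening: 0.259
finger_force: 61.5
```

>>> step_arm --increments '[[[0,0,10],[0,0,0]],[[0,0,20],[0,0,0]],[[0,0,30],[0,0,0]],[[0,0,35],[0,0,0]],[[0,0,35],[0,0,0]],[[0,0,30],[0,0,0]],[[0,0,13],[0,0,0]]]'

```text
time: 19.85
eef_pos: [0.5326, 0.3291, 0.2053]
tcp_rot: [0.545, 0.835, 0.044, -0.06]
contact_force: [1.2, 1.1, 0.9]
opening: 0.262
finger_force: 61.2
```

>>> step_arm --increments '[[[-5.5,-35.5,0],[0,0,0.0589]],[[-5.5,-35.5,0],[0,0,0.0589]],[[-5.5,-35.5,0],[0,0,0.0589]],[[-5.5,-35.5,0],[0,0,0.0589]],[[-5.5,-35.5,0],[0,0,0.0589]],[[-5.5,-35.5,0],[0,0,0.0589]],[[-5.5,-35.5,0],[0,0,0.0589]],[[-5.5,-35.5,0],[0,0,0.0589]]]'

```text
time: 20.52
eef_pos: [0.4855, 0.043, 0.1984]
tcp_rot: [0.333, 0.94, 0.025, -0.072]
contact_force: [1.7, 0.5, -1.0]
opening: 0.259
finger_force: 61.2
```

>>> step_arm --increments '[[[-5.5,-35.5,0],[0,0,0.0589]],[[-5.5,-35.5,0],[0,0,0.0589]],[[-5.5,-35.5,0],[0,0,0.0589]],[[-5.5,-35.5,0],[0,0,0.0589]],[[-5.5,-35.5,0],[0,0,0.0589]],[[-5.5,-35.5,0],[0,0,0.0589]],[[-5.5,-35.5,0],[0,0,0.0589]],[[-5.5,-35.5,0],[0,0,0.0589]]]'

```text
time: 21.18
eef_pos: [0.4417, -0.2408, 0.1984]
tcp_rot: [0.105, 0.992, 0.009, -0.075]
contact_force: [1.2, 0.0, -1.1]
opening: 0.262
finger_force: 61.2
```

>>> step_arm --increments '[[[0,0,-30],[-0.016,-0.0733,0]],[[0,0,-30],[-0.016,-0.0733,0]],[[0,0,-25],[0,0,0]],[[0,0,-15],[0,0,0]],[[0,0,0],[0,0,0]],[[0,0,0],[0,0,0]],[[0,0,0],[0,0,0]]]'

```text
time: 21.77
eef_pos: [0.4434, -0.2399, 0.1003]
tcp_rot: [0.107, 0.994, -0.0, 0.001]
contact_force: [0.3, 0.2, -1.5]
opening: 0.262
finger_force: 61.1
```

```bash
python3 - <<'E'
from lb import *
HS["navy"]=((105,90,30),(128,255,255),.013)
P,im=lookb("w11",{"navy":(250,0,400,320)},.07)
o=np.array([.5426,-.2279]);th=np.radians(-12.27);Rm=np.array([[np.cos(th),-np.sin(th)],[np.sin(th),np.cos(th)]])
s=readout.get_state();print((np.array(s["eef_pos"])[:2]-o)@Rm,s["tcp_rot"],s["opening"])
E
```

```text
t 21.7667 tcp [ 0.4434 -0.2399  0.1003] phi 77.7599221940329 q6 -2.054459936358128
navy 8797 [ 0.4194 -0.2352] 0.0885185112370395 0.022630105115578867 167.3582014589628 [ 0.4626 -0.2448] [ 0.3763 -0.2255]
[-0.0939 -0.033 ] [ 0.1065  0.9943 -0.0008  0.0011] 0.26271613300399493
```

View pics/w11.png

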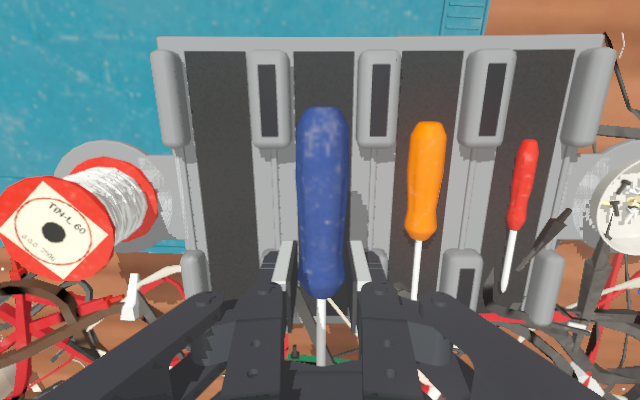

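Navy is above bay 3, with orange and mini in place beside it. But the tool was gripped with the lean, so it lies level only with the lean kept. I'll put the lean back before lowering.

>>> step_arm --increments '[[[0,0.5,0],[0.016,0.0733,0]],[[0,0.5,-10],[0.016,0.0733,0]],[[0,0,-20],[0,0,0]],[[0,0,-18],[0,0,0]],[[0,0,-10],[0,0,0]],[[0,0,-4],[0,0,0]],[[0,0,0],[0,0,0]],[[0,0,0],[0,0,0]]]'

```text
time: 22.48
eef_pos: [0.4435, -0.2391, 0.0385]
tcp_rot: [0.106, 0.992, 0.008, -0.074]
contact_force: [-0.1, 0.1, -0.0]
opening: 0.264
finger_force: 61.2
```

>>> step_arm --increments '[[[0,0,-2],[0,0,0]],[[0,0,-1],[0,0,0]],[[0,0,0],[0,0,0]]]'

```text
time: 22.73
eef_pos: [0.4439, -0.2394, 0.0362]
tcp_rot: [0.106, 0.992, 0.007, -0.074]
contact_force: [-0.6, 0.3, 4.8]
opening: 0.264
finger_force: 61.7
```

>>> step_arm --increments '[[[0,0,0],[0,0,0]],[[0,0,0],[0,0,0]],[[0,0,0],[0,0,0]],[[0,0,0],[0,0,0]],[[0,0,0],[0,0,0]]]' --fingers -0.15

```text
time: 23.15
eef_pos: [0.4428, -0.2385, 0.0344]
tcp_rot: [0.106, 0.991, 0.008, -0.075]
contact_force: [0.2, 0.6, 0.6]
opening: 0.423
finger_force: 0.0
```

>>> step_arm --increments '[[[0,0,10],[0,0,0]],[[0,0,20],[0,0,0]],[[0,0,30],[0,0,0]],[[0,0,35],[-0.016,-0.0733,0]],[[0,0,35],[-0.016,-0.0733,0]],[[0,0,25],[0,0,0]],[[0,0,10],[0,0,0]],[[0,0,0],[0,0,0]]]'

```text
time: 23.82
eef_pos: [0.4443, -0.2398, 0.2034]
tcp_rot: [0.107, 0.994, -0.002, 0.003]
contact_force: [-0.0, 0.5, 0.0]
opening: 0.426
finger_force: 0.0
```

```bash
python3 - <<'E'
from lb import *
HS["navy"]=((105,90,30),(128,255,255),.013)
P,im=lookb("w12",{"navy":(260,40,380,320),"orange":(360,40,460,300)},.005)
E
```

```text
t 23.8167 tcp [ 0.4443 -0.2398  0.2034] phi 77.74893006277154 q6 -2.0528854257103775
navy 2197 [ 0.4156 -0.2338] 0.08488957412802153 0.022814035144867587 167.39273885048038 [ 0.4571 -0.243 ] [ 0.3742 -0.2245]
orange 1747 [ 0.4385 -0.173 ] 0.07458514834674145 0.0218488949673657 168.0948438859414 [ 0.475  -0.1807] [ 0.402  -0.1653]
```

Navy is flat and straight in bay 3. Last is the pump.

>>> step_arm --increments '[[[0,35.4,0],[0,0,-0.107]],[[0,35.4,0],[0,0,-0.107]],[[0,35.4,0],[0,0,-0.107]],[[0,35.4,0],[0,0,-0.107]],[[0,35.4,0],[0,0,-0.107]],[[0,35.4,0],[0,0,-0.107]],[[0,35.4,0],[0,0,-0.107]],[[0,35.4,0],[0,0,-0.107]]]' --fingers 0.2

```text
time: 24.53
eef_pos: [0.4413, 0.0449, 0.1966]
tcp_rot: [0.51, 0.86, -0.001, -0.002]
contact_force: [-0.4, -1.0, 0.0]
opening: 0.598
finger_force: 0.0
```

>>> step_arm --increments '[[[-3,35.4,0],[0,0,-0.107]],[[-3,35.4,0],[0,0,-0.107]],[[-3,35.4,0],[0,0,-0.107]],[[-3,35.4,0],[0,0,-0.107]],[[-3,35.4,0],[0,0,-0.107]],[[-3,35.4,0],[0,0,-0.107]],[[-3,35.4,0],[0,0,-0.107]],[[-3,35.4,0],[0,0,-0.107]]]'

```text
time: 25.2
eef_pos: [0.4175, 0.3246, 0.1961]
tcp_rot: [0.818, 0.575, -0.003, -0.0]
contact_force: [0.7, 0.5, 1.1]
opening: 0.597
finger_force: 0.0
```

>>> step_arm --increments '[[[0,0,-30],[0,0,0]],[[0,0,-20],[0,0,0]],[[0,0,0],[0,0,0]],[[0,0,0],[0,0,0]],[[0,0,0],[0,0,0]]]'

```text
time: 25.62
eef_pos: [0.4193, 0.3231, 0.1489]
tcp_rot: [0.817, 0.576, -0.001, -0.0]
contact_force: [0.2, 0.0, 0.6]
opening: 0.598
finger_force: 0.0
```

```bash
python3 - <<'E'
from lb import *
P,im=lookb("w13",{"pump":(240,0,400,330)})
E
```

```text
t 25.6167 tcp [0.4193 0.3231 0.1489] phi -19.59295345926172 q6 0.8067096260834
pump 3655 [0.4171 0.3201] 0.14603889613205095 0.01740742837120971 69.67605838364126 [0.3917 0.2516] [0.4424 0.3886]
```

View pics/w13.png

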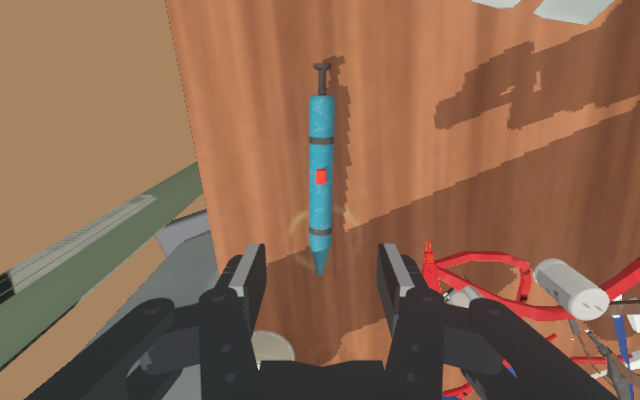

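The pump is vertical between the fingers: plunger (322,66), nozzle (320,275). The drawers are clear, only at the top right corner.

>>> step_arm --increments '[[[0,3,-30],[0,0,-0.012]],[[0,0,-30],[0,0,0]],[[0,0,-20],[0,0,0]],[[0,0,-10],[0,0,0]],[[0,0,0],[0,0,0]],[[0,0,0],[0,0,0]],[[0,0,0],[0,0,0]]]' --fingers 0

```text
time: 26.25
eef_pos: [0.421, 0.327, 0.0616]
tcp_rot: [0.821, 0.572, 0.002, 0.0]
contact_force: [0.6, 0.3, 0.2]
opening: 0.5
finger_force: 0.0
```

>>> step_arm --increments '[[[-1,1,-18],[0,0,0]],[[0,0,-12],[0,0,0]],[[0,0,-6],[0,0,0]],[[0,0,0],[0,0,0]],[[0,0,0],[0,0,0]],[[0,0,0],[0,0,0]]]'

```text
time: 26.75
eef_pos: [0.4189, 0.3276, 0.0242]
tcp_rot: [0.82, 0.572, 0.0, 0.0]
contact_force: [-0.5, 0.1, -0.4]
opening: 0.499
finger_force: 0.0
```

>>> step_arm --increments '[[[0,0,0],[0,0,0]],[[0,0,0],[0,0,0]],[[0,0,0],[0,0,0]],[[0,0,0],[0,0,0]],[[0,0,0],[0,0,0]],[[0,0,0],[0,0,0]]]' --fingers -1 --grip_force 50

```text
time: 27.25
eef_pos: [0.419, 0.3277, 0.0244]
tcp_rot: [0.82, 0.572, 0.001, 0.0]
contact_force: [-0.6, 0.4, 5.4]
opening: 0.207
finger_force: 51.6
```

>>> step_arm --increments '[[[0,0,10],[0,0,0]],[[0,0,20],[0,0,0]],[[0,0,30],[0,0,0]],[[0,0,35],[0,0,0]],[[0,0,35],[0,0,0]],[[0,0,30],[0,0,0]],[[0,0,13],[0,0,0]]]'

```text
time: 27.83
eef_pos: [0.4197, 0.3281, 0.2016]
tcp_rot: [0.82, 0.572, 0.003, 0.0]
contact_force: [1.4, -0.0, 0.3]
opening: 0.203
finger_force: 50.9
```

>>> step_arm --increments '[[[3,-39.3,0],[0,0,0.1068]],[[3,-39.3,0],[0,0,0.1068]],[[3,-39.3,0],[0,0,0.1068]],[[3,-39.3,0],[0,0,0.1068]],[[3,-39.3,0],[0,0,0.1068]],[[3,-39.3,0],[0,0,0.1068]],[[3,-39.3,0],[0,0,0.1068]],[[3,-39.3,0],[0,0,0.1068]]]'

```text
time: 28.5
eef_pos: [0.441, 0.0246, 0.1964]
tcp_rot: [0.523, 0.852, -0.0, -0.0]
contact_force: [-0.1, -1.0, -0.5]
opening: 0.21
finger_force: 50.9
```

>>> step_arm --increments '[[[-1.5,-39.3,0],[0,0,0.1068]],[[-1.5,-39.3,0],[0,0,0.1068]],[[-1.5,-39.3,0],[0,0,0.1068]],[[-1.5,-39.3,0],[0,0,0.1068]],[[-1.5,-39.3,0],[0,0,0.1068]],[[-1.5,-39.3,0],[0,0,0.1068]],[[-1.5,-39.3,0],[0,0,0.1068]],[[-1.5,-39.3,0],[0,0,0.1068]]]'

```text
time: 29.17
eef_pos: [0.4295, -0.2814, 0.1963]
tcp_rot: [0.134, 0.991, 0.0, -0.0]
contact_force: [1.3, 0.2, -0.6]
opening: 0.206
finger_force: 50.9
```

>>> step_arm --increments '[[[0,0,-30],[0,0,0]],[[0,0,-30],[0,0,0]],[[0,0,-25],[0,0,0]],[[0,0,-15],[0,0,0]],[[0,0,0],[0,0,0]],[[0,0,0],[0,0,0]],[[0,0,0],[0,0,0]]]'

```text
time: 29.75
eef_pos: [0.4311, -0.2804, 0.0978]
tcp_rot: [0.137, 0.991, -0.001, 0.001]
contact_force: [0.4, -0.2, -0.9]
opening: 0.207
finger_force: 50.9
```

```bash
python3 - <<'E'
from lb import *
P,im=lookb("w14",{"pump":(270,60,380,340)},.075)
o=np.array([.5426,-.2279]);th=np.radians(-12.27);Rm=np.array([[np.cos(th),-np.sin(th)],[np.sin(th),np.cos(th)]])
s=readout.get_state();print((np.array(s["eef_pos"])[:2]-o)@Rm,s["tcp_rot"])
E
```

```text
t 29.75 tcp [ 0.4311 -0.2804  0.0978] phi 74.29621266895296 q6 -2.07072468261701
pump 8909 [ 0.4172 -0.2773] 0.10596973857207094 0.018483202886960787 164.4148766200395 [ 0.4683 -0.2915] [ 0.3662 -0.263 ]
[-0.0974 -0.0751] [ 0.1366  0.9906 -0.001   0.0012]
```

View pics/w14.png

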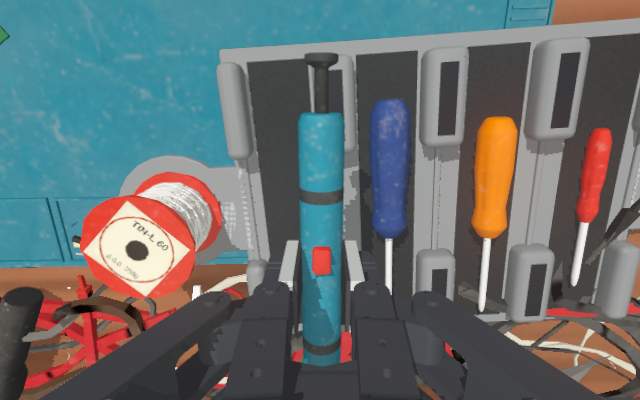

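Some rows fell short because of the joint-speed cap: the pump is 21 mm and 3.4° short of bay 4, still well above the ridges. I'll make that up.

>>> step_arm --increments '[[[0,-10,0],[0,0,0.03]],[[0,-11.5,0],[0,0,0.03]],[[0,0,0],[0,0,0]],[[0,0,0],[0,0,0]],[[0,0,0],[0,0,0]]]'

```text
time: 30.22
eef_pos: [0.4309, -0.3014, 0.0974]
tcp_rot: [0.107, 0.994, -0.0, 0.001]
contact_force: [0.1, 0.7, -0.7]
opening: 0.204
finger_force: 50.8
```

```bash
python3 - <<'E'
from lb import *
P,im=lookb("w15",{"pump":(270,60,380,340)},.075)
o=np.array([.5426,-.2279]);th=np.radians(-12.27);Rm=np.array([[np.cos(th),-np.sin(th)],[np.sin(th),np.cos(th)]])
s=readout.get_state();print((np.array(s["eef_pos"])[:2]-o)@Rm,s["tcp_rot"])
E
```

```text
t 30.2167 tcp [ 0.4309 -0.3014  0.0974] phi 77.68604218668182 q6 -2.15950825488419
pump 8987 [ 0.4167 -0.299 ] 0.10570218753350213 0.018436635397707277 167.77333573497228 [ 0.4683 -0.3102] [ 0.365  -0.2878]
[-0.0938 -0.0953] [ 0.1071  0.9943 -0.0002  0.0004]
```

>>> step_arm --increments '[[[0,0,-25],[0,0,0]],[[0,0,-20],[0,0,0]],[[0,0,-10],[0,0,0]],[[0,0,-5],[0,0,0]],[[0,0,-2],[0,0,0]],[[0,0,0],[0,0,0]],[[0,0,0],[0,0,0]]]'

```text
time: 30.85
eef_pos: [0.4312, -0.302, 0.0355]
tcp_rot: [0.107, 0.994, -0.001, 0.001]
contact_force: [0.9, -0.3, -0.2]
opening: 0.206
finger_force: 50.9
```

>>> step_arm --increments '[[[0,0,-2],[0,0,0]],[[0,0,0],[0,0,0]],[[0,0,0],[0,0,0]]]'

```text
time: 31.1
eef_pos: [0.4313, -0.3023, 0.0337]
tcp_rot: [0.107, 0.994, -0.001, 0.001]
contact_force: [0.7, -0.9, 2.0]
opening: 0.208
finger_force: 51.1
```

>>> step_arm --increments '[[[0,0,-1],[0,0,0]],[[0,0,0],[0,0,0]],[[0,0,0],[0,0,0]],[[0,0,0],[0,0,0]],[[0,0,0],[0,0,0]]]' --fingers -0.15

```text
time: 31.52
eef_pos: [0.4306, -0.3011, 0.0317]
tcp_rot: [0.107, 0.994, 0.0, 0.0]
contact_force: [0.5, 4.5, 3.6]
opening: 0.427
finger_force: 1.0
```

>>> step_arm --increments '[[[0,0,10],[0,0,0]],[[0,0,20],[0,0,0]],[[0,0,30],[0,0,0]],[[0,0,35],[0,0,0]],[[0,0,35],[0,0,0]],[[0,0,25],[0,0,0]],[[0,0,10],[0,0,0]],[[0,0,0],[0,0,0]]]'

```text
time: 32.18
eef_pos: [0.4316, -0.303, 0.2001]
tcp_rot: [0.107, 0.994, -0.003, 0.003]
contact_force: [0.9, -0.8, -0.4]
opening: 0.427
finger_force: 0.0
```

>>> step_arm --increments '[[[0,0,0],[0,0,0]],[[0,0,0],[0,0,0]],[[0,0,0],[0,0,0]],[[0,0,0],[0,0,0]]]'

```text
time: 32.52
eef_pos: [0.4297, -0.3007, 0.1943]
tcp_rot: [0.107, 0.994, 0.001, -0.002]
contact_force: [-0.2, 0.3, -0.2]
opening: 0.425
finger_force: 0.0
```

```bash
python3 - <<'E'
from lb import *
HS["navy"]=((105,90,30),(128,255,255),.013)
P,im=lookb("w16",{"pump":(270,60,380,340),"navy":(350,40,430,300),"orange":(420,40,525,300)},.005)
b=cams.read_camera("top")[:,:,::-1][165:285,290:480]
cv2.imwrite("pics/fin.png",cv2.resize(b,None,fx=4.2,fy=4.2,interpolation=cv2.INTER_CUBIC))
E
```

```text
t 32.5167 tcp [ 0.4297 -0.3007  0.1943] phi 77.72076625043698 q6 -2.1604905539544226
pump 3031 [ 0.4385 -0.3046] 0.14965037034923667 0.018926421046994442 167.73212541232712 [ 0.5117 -0.3205] [ 0.3654 -0.2887]
navy 2371 [ 0.4161 -0.233 ] 0.08501798814467262 0.024208675454535512 167.29013955599294 [ 0.4576 -0.2424] [ 0.3746 -0.2237]
orange 1934 [ 0.4388 -0.1724] 0.07474165743380827 0.02303566527418289 168.26727718166973 [ 0.4754 -0.18  ] [ 0.4022 -0.1648]
```

View pics/fin.png

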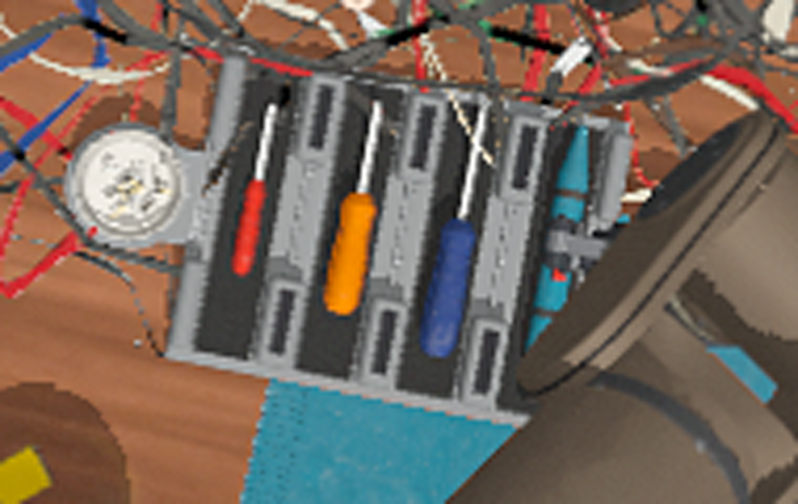

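The final view shows mini, orange, navy and pump in order from the dish to the reel. All tips point away from the robot, and the measured poses are flat and centred. The arm hides the reel here, so I'll check it numerically before signing off.

```bash
python3 - <<'E'
from lb import *
for f,e,q in(("w11",[.4434,-.2399,.1003],[.1065,.9943,-.0008,.0011]),("w14",[.4311,-.2804,.0978],[.1366,.9906,-.001,.0012]),("w16",[.4297,-.3007,.1943],[.107,.994,.001,-.002])):
    h=cv2.cvtColor(cv2.imread(f"pics/{f}.png"),cv2.COLOR_BGR2HSV);m=rng(h,(0,150,90),(6,255,255));m[300:]=0;m[:,260:]=0
    m=cv2.morphologyEx(m,cv2.MORPH_CLOSE,np.ones((21,21)));n,l,st,c=cv2.connectedComponentsWithStats(m);k=1+np.argmax(st[1:,4])
    print(f,st[k],plane(pose("wrist",{"eef_pos":np.array(e),"tcp_rot":np.array(q)}),[c[k]],.035))
E
```

```text
w11 [   0  157  158  143 9270] [[ 0.4189 -0.3936  0.035 ]]
w14 [  76  172  145  128 7867] [[ 0.4117 -0.3857  0.035 ]]
w16 [ 108  212  130   88 4099] [[ 0.4747 -0.4579  0.035 ]]
```

```bash
python3 - <<'E'
from lb import *
q=[.107,.994,.001,-.002]
P=pose("wrist",{"eef_pos":np.array([.4297,-.3007,.1943]),"tcp_rot":np.array(q)})
print(proj(P,[[.409,-.377,.035],[.4747,-.4579,.035]]))
im=cv2.imread("pics/w16.png");h=cv2.cvtColor(im,cv2.COLOR_BGR2HSV);m=rng(h,(0,150,90),(6,255,255));m[300:]=0;m[:,260:]=0
n,l,st,c=cv2.connectedComponentsWithStats(m)
for k in range(1,n):
    if st[k,4]>150: print(st[k],c[k],plane(P,[c[k]],.035))
cv2.imwrite("pics/w16c.png",im[60:340,60:400])
E
```

```text
[[230.4706 176.445 ]
 [167.3797 261.1235]]
[ 185  138   75   81 1962] [225.8807 176.4944] [[ 0.4082 -0.3809  0.035 ]]
[ 36 234  27  12 164] [ 49.0427 238.9146] [[ 0.4302 -0.5534  0.035 ]]
[  0 237  13  51 290] [  3.4931 269.3379] [[ 0.4497 -0.6067  0.035 ]]
[134 238  61  46 846] [167.7931 258.9835] [[ 0.4727 -0.4568  0.035 ]]
[203 241  35  16 267] [217.6255 247.8839] [[ 0.4718 -0.4083  0.035 ]]
[ 15 273  45  27 347] [ 31.464  284.6513] [[ 0.4703 -0.5896  0.035 ]]
```

The reel's red blob is at (0.408, -0.381), which matches where it started.

```bash
python3 -c "
from plant import sign_off
print(sign_off())"
```

```text
the job is handed in; nothing more can be done
None
```

I handed the job in at about 33 s: mini, orange, navy and pump each lie flat in their own bay from the dish to the reel, tips away from the robot and let go, though I viewed 15 pictures against your limit of 14.

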